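# Set the head height screw of a plate washer

## Task

On the plate washer, turn the blue wing screw on the white head arm clockwise (seen from above) until you feel it bottom snugly, without forcing it any further; then back it off a quarter turn from there. After that push the red lock lever beside it fully over to its far side, and let go of everything. Leave the vial, the well plate, the bottle and the tray where they are.

Things in the scene. Friction and masses are not known exactly. Their poses are not given: they have to be found in the camera images.
- washer: Black plate washer fixed to the bench, base 340 (x) x 360 (y) x 60 mm; on its +y side a tower 110 mm wide (y 70 to 180 in its frame, top at z 179, blue panel); the rest is a low open deck at z 60. Origin: centre of the underside, z up.
- head_arm (a point): Centre of the top of the white head arm, which crosses the deck from the tower: 70 (x) x 235 (y) x 30 mm, top 130 mm above the bench. Axes as the washer's. The screw stands on it 17.5 mm towards +y from this point, the lock lever housing 82.5 mm towards -y.
- screw_grip (a point): Height screw's blue upright wing: 36 mm long (x), 12 thick (y), 145 to 175 mm above the bench, flat sides, small red mark on top at its +x end. This point is on the vertical axis, 166 mm above the bench, and turns with the screw (z up). Grip from above across the 12 mm. Clockwise from above tightens; it turns at about 0.04 N m and does not rise or sink. Starts 0.7 to 2.4 rad short of bottom.
- dial (a point): Centre of the dark dial plate (54 mm across, top 134 mm above the bench, a yellow tick each 45 degrees) under the wing; fixed to the washer. Where the screw bottoms is different each time and unmarked: feel for it. Bottomed, it gives springily, 2 N m per rad, and springs back if let go. Snug is 0.12 N m on the seat (0.06 rad past first touch); over 0.6 N m (0.3 rad past) is forcing.
- lock_tip (a point): Centre of the red ball, 26 mm across, on the lock lever: a 10 mm rod, 50 mm from pivot to ball. The pivot is 152 mm above the bench in a grey housing 70 (x) x 50 (y) mm, top 155 mm. The ball swings in the washer's x-z plane; it starts leaning to the washer's -x and must be pushed to lean to +x, its far side from the robot.
- lock (a joint): Angle of the lock lever, rad: 0 leans 0.5 to the washer's -x (open), 1.0 leans 0.5 to +x (locked, end stop). Starts at 0 to 0.2, stays where it is left; about 1.2 N at the ball moves it.
- vial: Small amber jar, 32 mm across, 60 mm high, loose on the deck on the -x side of the head arm. Origin: centre of its underside.
- plate: White well plate, 86 x 128 x 13 mm, loose on the deck on the +x side of the head arm. Origin: centre of its underside.
- reagent: White bottle with a blue cap, 66 mm across, 150 mm high, loose on the bench right of the washer. Origin: centre of its underside.
- tray: Yellow open tray, 160 x 110 x 50 mm, loose on the bench left of the washer. Origin: centre of its underside.

How it is judged:
On the way, in this order (a step that is already met when the one before it is completed fails the run):
1. the screw is turned in until it bears on its seat with at least 0.12 N m (value of joint preload below -0.06 rad), for 0.1 s.
2. the screw is backed off to a quarter turn (within 17 degrees) from where it bottoms (value of joint screw between 1.27 and 1.87 rad), for 0.3 s.
3. then the lock lever is pushed over to at least 0.85 rad (value of joint lock above 0.85 rad), for 0.1 s.
At the end, for the whole second after the job is handed in: The screw stands a quarter turn (90 degrees, within 17 degrees) back from the angle at which it bottoms, the lock lever is over to at least 0.85 of its 1.0 rad, screw and lever are at rest (all of step 2 and value of joint lock above 0.85 rad and velocity of joint lock between -0.05 and 0.05 rad/s and velocity of joint screw between -0.05 and 0.05 rad/s); the robot touches nothing.
It fails at once if the screw is forced: more than 0.6 N m on its seat (value of joint preload below -0.3 rad).
It fails at once if the vial, plate, bottle or tray is moved more than 20 mm, or the vial or bottle tips over (distance of any of vial, plate, reagent, tray from where it was at the start of the episode above 0.02 m or angle between any of vial, reagent's own z axis and vertical above 0.5 rad).
It also fails if it takes over 72 s, if anything falls off the work surface, if the arm or the gripper's body presses on something with over 40 N, if the wrist force passes 120 N, or if a joint passes its speed limit or range.

## Robot

A 6-joint arm with a two-finger parallel gripper is mounted at the origin on the work surface. World frame = base frame: x ahead of the robot, y to its left, z up, the work surface at z = 0. Lengths are in m, angles in rad, forces in N, time in s.
With the tool pointing down it reaches from about 0.3 to 0.875 m from the base axis. Payload 6.4 kg.
Tool frame: the origin (TCP) lies at the very end of the fingers, on their centre line; the grasp point (between the pads) lies 19 mm behind it; z points along the fingers, y is the line along which they close (so a half turn about z gives the same grasp; the last joint's range is limited). The gripper opens to 85 mm and grips with 20 to 120 N. Pads are 22 mm wide; open, the fingers measure 114 mm over their backs; the gripper's body (76 mm by 85 mm) begins 54 mm behind the grasp point. The pads swing forward as they close: fully open they stand 13 mm farther back than shut.
Start: joints at [-0.206, 0.181, 1.607, -0, 1.354, -0.206], TCP at [0.575, 0, 0.231] pointing down, gripper open.
Joint ranges: [-2.99, 2.99], [-0.89, 2.07], [0.3, 2.58], [-1.14, 4.28], [0, 2.63], [-3.12, 3.12]. Speed limits (rad/s): [2.57, 2.57, 3.01, 3.14, 3.14, 3.14].

## Interface

Orientations are given as a unit quaternion [w, x, y, z].
In Python, from bench import ctrl gives the robot as it stands.
- The arm moves only by the tool jog_arm, never from a script. Its argument "series" is a list that holds one entry, the list of rows, each a list of 7 numbers: the shift along the tool's x, y, z in mm, then the turn, a rotation vector about the tool's x, y, z in rad, then the finger opening in mm, from 0 to 85.4. In form: [[[tx, ty, tz, rx, ry, rz, gripper], ...]]. A call has exactly 10 rows; each row shifts and turns the commanded pose from where the row before left it, along the tool's axes as they then stand; what a row does not reach is not made up. A row lasts 1/10 s, in which the tool goes at most 50 mm and 8.59 degrees, less where a joint would pass 70% of its speed; a pose out of reach is approached as far as the arm can. A call with a gripper value outside its range is refused whole. The fingers move at their own pace and stop on an object; the grip force is fixed at half the most. Time passes only in rows, so rows that do not move let the fingers close, or fill a call up. It gives the time, the measured TCP pose, the force, the opening and the grip force at its end, in the units of the state.
- ctrl.get_obs(): the state, without advancing time (a new reading comes with each control period).
- ctrl.camera(name): name is "scene" or "side" or "wrist"; returns a dict with "frame" (420x560x3 uint8, blue, green, red), "z_map" (420x560 float32, m along the optical axis (not along the pixel's ray), 0 where there is no reading), "fx", "fy", "cx", "cy" (pixels), "xyz" and "rotation" of the camera in the world. Camera axes: x right, y down, z forward; pixel columns grow to the right and rows downward; lengths in m; the calibration is good to about 2 mm. The wrist camera is an equidistant fisheye: a pixel r from the principal point sees the ray r / f radians off the axis. A picture is of the moment at which its call begins.
- ctrl.hand_in(): hands the job in; it is judged then, once.
The state is a dict: "time_s": time; "q": joint angles; "dq": joint speeds; "joint_efforts": joint torques, N m; "eef_pos": TCP position; "eef_rot": TCP orientation; "wrist_force": force on the tool from outside, world axes, zero at the start; "torque": the same for the moment, N m; "opening": opening from 0.0 (shut) to 1.0 (fully open); "grasp_force": force on a finger pad.
Only numpy, scipy, OpenCV 4.12 (cv2) and the standard library are available. Lean on these libraries where they do the work, as an engineer would, in place of code of your own. Each camera call takes 0.05 s, during which the arm holds its last target. There are 200 camera calls.

## Working session

There is one attempt and no reset: what is moved stays moved. The work goes in short steps, Python scripts to look and compute and a tool call to move; the robot and the scene stay as the last step left them, time stands still between calls to the robot, and variables do not carry over. Pictures are saved under pics/ and viewed, at most 10 in all, crops included, and the job is handed in when it is done.

Besides the shell and the picture viewer there is one more tool, called after ">>>" as name([rows], argument=value, ...), one row to a line, values as JSON. jog_arm: Moves the arm, as the interface text tells. Its arguments: {"type":"object","properties":{"series":{"type":"array"}},"required":["series"]}

```bash
mkdir -p pics; ls; cat > h.py <<'E'
import numpy as np,cv2
from bench import ctrl
def pts(c):
    """world xyz for each pixel of a pinhole camera"""
    h,w=c["z_map"].shape;u,v=np.meshgrid(np.arange(w),np.arange(h));z=c["z_map"]
    p=np.stack([(u-c["cx"])/c["fx"]*z,(v-c["cy"])/c["fy"]*z,z],-1)
    return p@np.array(c["rotation"]).T+np.array(c["xyz"])
E
python3 - <<'E'
from h import *
o=ctrl.get_obs();print({k:np.round(v,3) for k,v in o.items()})
ims=[]
for n in("scene","side"):
    c=ctrl.camera(n);np.savez(f"{n}.npz",**c);print(n,c["xyz"],np.round(c["rotation"],3).tolist(),c["fx"])
    cv2.imwrite(f"pics/{n}0.png",c["frame"])
E
```

```text
pics
{'time_s': np.float64(0.0), 'q': array([-0.206,  0.182,  1.608, -0.   ,  1.354, -0.206]), 'dq': array([-0.   ,  0.   ,  0.001, -0.   ,  0.001,  0.001]), 'joint_efforts': array([ 0.0000e+00, -4.4487e+01, -3.5134e+01, -0.0000e+00,  9.0000e-03,
        0.0000e+00]), 'eef_pos': array([0.574, 0.   , 0.23 ]), 'eef_rot': array([-0.001,  0.707,  0.707, -0.   ]), 'wrist_force': array([-0.499,  0.529,  0.062]), 'torque': array([-0.006,  0.016,  0.012]), 'grasp_force': np.float64(0.0), 'opening': np.float64(0.993)}
scene [1.1393653  0.92718686 0.9342628 ] [-0.133, 0.262, 0.856, -0.425] 435.68283258879427
side [-0.27140679 -1.00728286  1.00858795] [-0.45, 0.834, -0.277, 0.162] 535.3330950373818
```

```bash
sed -i 's/np.array(c\["rotation"\]).T/R.from_quat(c["rotation"],scalar_first=True).as_matrix().T/; s/^import numpy.*/&\nfrom scipy.spatial.transform import Rotation as R/' h.py
python3 - <<'E'
from h import *
for n in("scene","side"):
    c=dict(np.load(f"{n}.npz"));P=pts(c);hsv=cv2.cvtColor(c["frame"],cv2.COLOR_BGR2HSV)
    H,S,V=cv2.split(hsv);ok=c["z_map"]>0
    M={"blue":(abs(H.astype(int)-110)<15)&(S>120),"red":((H<6)|(H>174))&(S>140),"yellow":(abs(H.astype(int)-28)<7)&(S>120),"white":(S<40)&(V>180)}
    for k,m in M.items():
        nn,l,st,ce=cv2.connectedComponentsWithStats((m&ok).astype(np.uint8))
        for i in range(1,nn):
            if st[i,4]>25:
                q=P[l==i];print(n,k,st[i,4],ce[i].round(),np.percentile(q,3,0).round(3),np.percentile(q,97,0).round(3))
E
```

```text
scene blue 441 [549.  11.] [-0.498  0.086  0.566] [-0.484  0.165  0.632]
scene blue 163 [233. 106.] [ 0.146 -0.94   0.057] [ 0.247 -0.845  0.069]
scene blue 41 [205. 152.] [ 0.56  -0.417  0.137] [ 0.583 -0.391  0.153]
scene blue 75 [273. 198.] [0.524 0.003 0.149] [0.556 0.015 0.177]
scene blue 1284 [300. 222.] [0.432 0.115 0.176] [0.662 0.205 0.183]
scene red 41 [262. 171.] [ 0.51  -0.097  0.195] [ 0.528 -0.082  0.215]
scene yellow 67 [281. 100.] [-0.153 -0.91   0.002] [-0.064 -0.886  0.04 ]
scene yellow 3039 [386. 364.] [0.499 0.493 0.003] [0.668 0.633 0.051]
scene white 238 [519.  18.] [-0.638 -0.143  0.562] [-0.421  0.198  0.565]
scene white 52 [530.  13.] [-0.655 -0.046  0.562] [-0.498  0.065  0.565]
scene white 197 [208.  98.] [ 0.249 -1.087  0.105] [ 0.37  -0.861  0.116]
scene white 115 [ 46. 195.] [ 0.971 -1.983 -0.758] [ 1.2   -1.928 -0.735]
scene white 72 [287. 195.] [ 0.379 -0.122  0.06 ] [ 0.444 -0.087  0.066]
scene white 60 [ 15. 204.] [ 1.226 -1.984 -0.754] [ 1.33  -1.938 -0.735]
scene white 97 [ 84. 219.] [ 0.934 -1.774 -0.756] [ 0.952 -1.353 -0.736]
scene white 160 [ 6
[... 3569 characters left out ...]
86. 187.] [ 2.126  0.906 -0.768] [ 2.232  0.994 -0.74 ]
side white 26 [351. 189.] [ 1.944  1.02  -0.77 ] [ 1.984  1.131 -0.742]
side white 64 [402. 195.] [ 2.12   0.784 -0.769] [ 2.22   0.865 -0.739]
side white 106 [418. 204.] [ 2.115  0.639 -0.767] [ 2.224  0.737 -0.743]
side white 27 [392. 203.] [ 2.008  0.763 -0.762] [ 2.077  0.83  -0.744]
side white 26 [380. 206.] [ 1.935  0.768 -0.764] [ 1.975  0.871 -0.741]
side white 115 [404. 210.] [ 1.995  0.649 -0.769] [ 2.098  0.735 -0.741]
side white 115 [265. 215.] [0.507 0.042 0.124] [0.541 0.098 0.132]
side white 77 [434. 214.] [ 2.117  0.516 -0.767] [ 2.217  0.601 -0.74 ]
side white 55 [420. 220.] [ 1.99   0.516 -0.765] [ 2.086  0.606 -0.739]
```

View pics/scene0.png

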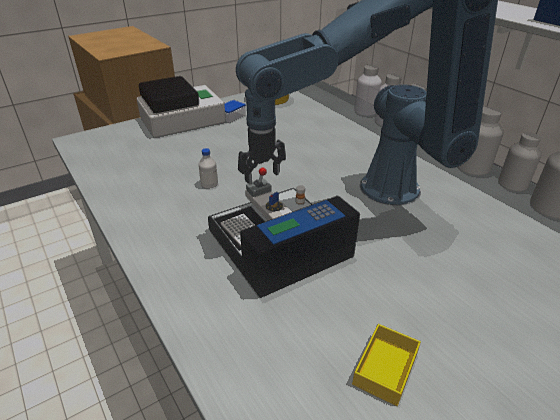

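View pics/side0.png

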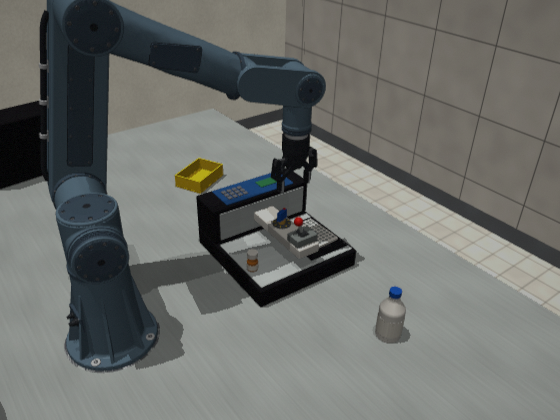

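```bash
cat >> h.py <<'E'
def wpts(c):
    """world xyz per pixel of the fisheye wrist camera"""
    h,w=c["z_map"].shape;u,v=np.meshgrid(np.arange(w),np.arange(h))
    a=(u-c["cx"])/c["fx"];b=(v-c["cy"])/c["fy"];t=np.hypot(a,b)+1e-9;k=np.tan(t)/t*c["z_map"]
    p=np.stack([a*k,b*k,c["z_map"]],-1)
    return p@R.from_quat(c["rotation"],scalar_first=True).as_matrix().T+np.array(c["xyz"])
def masks(f):
    H,S,V=cv2.split(cv2.cvtColor(f,cv2.COLOR_BGR2HSV));H=H.astype(int)
    return {"blue":(abs(H-110)<15)&(S>120),"red":((H<6)|(H>174))&(S>140)}
E
python3 - <<'E'
from h import *
c=ctrl.camera("wrist");np.savez("w0.npz",**c);cv2.imwrite("pics/w0.png",c["frame"]);print(c["xyz"],c["rotation"],c["fx"],c["cx"])
for n in("scene","side","w0"):
    c=dict(np.load(n+".npz"));P=wpts(c) if n=="w0" else pts(c);M=masks(c["frame"])
    m=M["blue"]&(P[...,2]>.165)&(P[...,2]<.19)&(P[...,0]>.38)&(P[...,0]<.7)&(P[...,1]<.3)
    for nm,mm in(("panel",m&(P[...,1]>.09)),("wing",m&(P[...,1]<.05)&(P[...,1]>-.05)),("ball",M["red"]&(P[...,1]<-.04)&(P[...,1]>-.14)&(P[...,2]<.25)&(P[...,2]>.15))):
        q=P[mm]
        if len(q)<5: print(n,nm,len(q));continue
        print(n,nm,len(q),q.mean(0).round(4),cv2.minAreaRect((q[:,:2]*1000).astype(np.float32)),q.min(0).round(3),q.max(0).round(3))
E
```

```text
[0.57403275 0.07906372 0.37315872] [ 1.55298376e-01  9.87867111e-01  1.95967401e-04 -9.73444377e-04] 325.19226210127806 279.9133719414805
scene panel 1289 [0.5538 0.1639 0.1797] ((545.307373046875, 161.2115020751953), (97.99478912353516, 241.83642578125), 87.1912841796875) [0.423 0.108 0.174] [0.668 0.211 0.186]
scene wing 34 [0.5392 0.0074 0.1722] ((538.6171875, 5.247076034545898), (34.418636322021484, 12.3138427734375), 17.948789596557617) [ 0.521 -0.003  0.165] [0.555 0.016 0.178]
scene ball 41 [ 0.5199 -0.0888  0.2054] ((520.7626342773438, -89.74286651611328), (15.770071983337402, 20.58169937133789), 48.07571792602539) [ 0.509 -0.102  0.192] [ 0.528 -0.082  0.215]
side panel 778 [0.524  0.1518 0.1769] ((543.0180053710938, 155.3402099609375), (104.09101867675781, 286.5938720703125), 87.32435607910156) [0.398 0.097 0.165] [0.684 0.209 0.184]
side wing 40 [ 0.5311 -0.0009  0.1712] ((532.7738037109375, 0.6481971740722656), (32.79431915283203, 14.92026138305664), 20.422836303710938) [ 0.516 -0.012  0.166] [0.55  0.01  0.176]
side ball 60 [ 0.5093 -0.1002  0.2034] ((511.2925720214844, -99.78690338134766), (19.957170486450195, 21.428804397583008), 70.0262680053711) [ 0.501 -0.11   0.195] [ 0.522 -0.087  0.211]
w0 panel 18003 [0.5507 0.1296 0.179 ] ((542.171875, 138.5881805419922), (54.912437438964844, 245.30166625976562), 86.5325927734375) [0.419 0.107 0.174] [0.666 0.173 0.182]
w0 wing 657 [0.5344 0.0044 0.1746] ((536.7516479492188, 4.326070785522461), (34.779273986816406, 11.36347484588623), 17.761497497558594) [ 0.519 -0.006  0.167] [0.554 0.015 0.177]
w0 ball 541 [ 0.5194 -0.0871  0.2044] ((519.1990966796875, -88.43658447265625), (11.931148529052734, 22.609373092651367), 50.89912033081055) [ 0.507 -0.097  0.195] [ 0.528 -0.082  0.212]
```

View pics/w0.png

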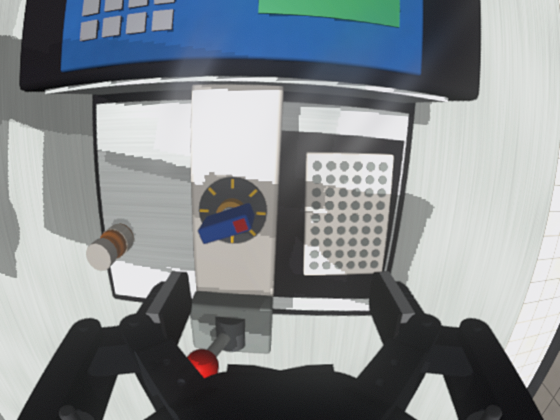

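>>> jog_arm([
  [[1.5, -12.5, 0, 0, 0, 0, 85], [1.5, -12.5, 0, 0, 0, 0, 50], [1.5, -12.5, 0, 0, 0, 0, 50], [0, 0, 0, 0, 0, -0.145, 50], [0, 0, 0, 0, 0, -0.145, 50], [0, 0, 0, 0, 0, -0.145, 50], [0, 0, 0, 0, 0, -0.145, 50], [0, 0, 0, 0, 0, -0.145, 50], [0, 0, 0, 0, 0, -0.145, 50], [0, 0, 0, 0, 0, -0.145, 50]],
])

```text
time_s: 1.15
eef_pos: [0.5373, 0.0045, 0.2309]
eef_rot: [-0.0, 0.271, 0.962, -0.0]
wrist_force: [-0.4, -0.0, -0.2]
opening: 0.588
grasp_force: 0.0
```

>>> jog_arm([
  [[0, 0, 0, 0, 0, -0.145, 50], [0, 0, 0, 0, 0, -0.145, 50], [0, 0, 0, 0, 0, -0.145, 50], [0, 0, 0, 0, 0, -0.145, 50], [0, 0, 0, 0, 0, -0.145, 50], [0, 0, 0, 0, 0, -0.145, 50], [0, 0, 0, 0, 0, 0, 50], [0, 0, 0, 0, 0, 0, 50], [0, 0, 0, 0, 0, 0, 50], [0, 0, 0, 0, 0, 0, 50]],
])

```text
time_s: 2.15
eef_pos: [0.5375, 0.0045, 0.2312]
eef_rot: [-0.0, -0.156, 0.988, 0.0]
wrist_force: [-0.1, -0.2, 0.2]
opening: 0.581
grasp_force: 0.0
```

```bash
cat > st.py <<'E'
from h import *
o=ctrl.get_obs();m=R.from_quat(o["eef_rot"],scalar_first=True).as_matrix()
print("t",round(float(o["time_s"]),2),"p",np.round(o["eef_pos"],4),"yaw_y",round(float(np.arctan2(m[1,1],m[0,1])),4),"tilt",np.round(m[:,2],3),"F",np.round(o["wrist_force"],2),"T",np.round(o["torque"],3),"q6",round(float(o["q"][5]),3),"op",round(float(o["opening"])*85.4,1),"gf",round(float(o["grasp_force"]),1))
E
python3 - <<'E'
import st
from h import *
c=ctrl.camera("wrist");cv2.imwrite("pics/w1.png",c["frame"]);P=wpts(c)
m=masks(c["frame"])["blue"]&(P[...,2]>.168)&(P[...,2]<.18)&(abs(P[...,1])<.05)&(abs(P[...,0]-.53)<.05)
q=P[m];print(len(q),cv2.minAreaRect((q[:,:2]*1000).astype(np.float32)) if len(q) else 0)
E
```

```text
t 2.15 p [0.5375 0.0045 0.2312] yaw_y 1.8833 tilt [-0.  0. -1.] F [-0.07 -0.23  0.18] T [-0.     0.035  0.028] q6 -2.096 op 49.7 gf 0.0
566 ((534.5914306640625, 3.085420608520508), (29.927087783813477, 11.234169960021973), 18.494638442993164)
```

>>> jog_arm([
  [[0, 0, 12, 0, 0, 0, 50], [0, 0, 12, 0, 0, 0, 50], [0, 0, 12, 0, 0, 0, 50], [0, 0, 12, 0, 0, 0, 50], [0, 0, 12, 0, 0, 0, 50], [0, 0, 12, 0, 0, 0, 50], [0, 0, 11, 0, 0, 0, 50], [0, 0, 0, 0, 0, 0, 50], [0, 0, 0, 0, 0, 0, 30], [0, 0, 0, 0, 0, 0, 30]],
])

```text
time_s: 3.2
eef_pos: [0.538, 0.0044, 0.1489]
eef_rot: [0.001, -0.156, 0.988, -0.0]
wrist_force: [-0.5, 0.4, 0.3]
opening: 0.347
grasp_force: 0.0
```

```bash
python3 - <<'E'
import st
from h import *
c=ctrl.camera("wrist");cv2.imwrite("pics/w2.png",c["frame"])
E
```

```text
t 3.2 p [0.538  0.0044 0.1489] yaw_y 1.885 tilt [ 0.001 -0.    -1.   ] F [-0.46  0.41  0.31] T [ 0.043 -0.01  -0.011] q6 -2.098 op 29.6 gf 0.0
```

View pics/w2.png

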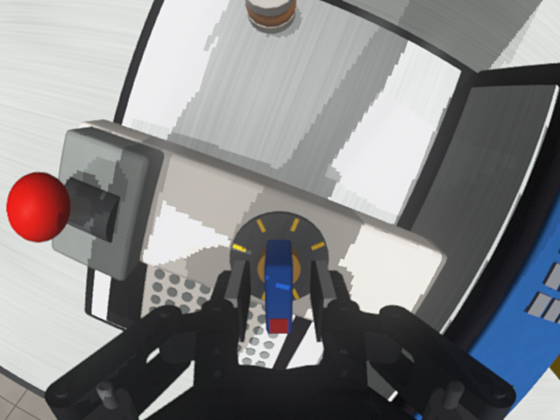

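The wing (px 280,285) stands centred and parallel between the pads (left 235, right 320). Close.

>>> jog_arm([
  [[0, 0, 0, 0, 0, 0, 0], [0, 0, 0, 0, 0, 0, 0], [0, 0, 0, 0, 0, 0, 0], [0, 0, 0, 0, 0, 0, 0], [0, 0, 0, 0, 0, 0, 0], [0, 0, 0, 0, 0, 0, 0], [0, 0, 0, 0, 0, 0.04, 0], [0, 0, 0, 0, 0, 0.04, 0], [0, 0, 0, 0, 0, 0.04, 0], [0, 0, 0, 0, 0, 0.04, 0]],
])

```text
time_s: 4.25
eef_pos: [0.5382, 0.0039, 0.1491]
eef_rot: [0.001, -0.076, 0.997, -0.001]
wrist_force: [0.5, -3.9, 5.4]
opening: 0.135
grasp_force: 59.7
```

```bash
python3 st.py
```

```text
t 4.25 p [0.5382 0.0039 0.1491] yaw_y 1.7234 tilt [ 0.002 -0.001 -1.   ] F [ 0.55 -3.94  5.42] T [-0.673  0.072  0.035] q6 -1.936 op 11.5 gf 59.7
```

>>> jog_arm([
  [[0, 0, 0, 0, 0, 0.05, 0], [0, 0, 0, 0, 0, 0.05, 0], [0, 0, 0, 0, 0, 0.05, 0], [0, 0, 0, 0, 0, 0.05, 0], [0, 0, 0, 0, 0, 0.05, 0], [0, 0, 0, 0, 0, 0.05, 0], [0, 0, 0, 0, 0, 0.05, 0], [0, 0, 0, 0, 0, 0.05, 0], [0, 0, 0, 0, 0, 0.04, 0], [0, 0, 0, 0, 0, 0.0, 0]],
])

```text
time_s: 5.25
eef_pos: [0.5382, 0.0034, 0.1491]
eef_rot: [0.001, 0.143, 0.99, -0.001]
wrist_force: [-0.7, -5.2, 5.5]
opening: 0.132
grasp_force: 59.6
```

```bash
python3 st.py
```

```text
t 5.25 p [0.5382 0.0034 0.1491] yaw_y 1.2838 tilt [ 0.002 -0.002 -1.   ] F [-0.75 -5.22  5.46] T [-0.937  0.027  0.039] q6 -1.496 op 11.2 gf 59.6
```

>>> jog_arm([
  [[0, 0, 0, 0, 0, 0.025, 0], [0, 0, 0, 0, 0, 0.025, 0], [0, 0, 0, 0, 0, 0.025, 0], [0, 0, 0, 0, 0, 0.025, 0], [0, 0, 0, 0, 0, 0.025, 0], [0, 0, 0, 0, 0, 0.025, 0], [0, 0, 0, 0, 0, 0.025, 0], [0, 0, 0, 0, 0, 0.025, 0], [0, 0, 0, 0, 0, 0, 0], [0, 0, 0, 0, 0, 0, 0]],
])

```text
time_s: 6.25
eef_pos: [0.5382, 0.0032, 0.1491]
eef_rot: [0.001, 0.241, 0.971, -0.001]
wrist_force: [-1.1, -5.9, 4.4]
opening: 0.127
grasp_force: 59.7
```

```bash
python3 st.py
```

```text
t 6.25 p [0.5382 0.0032 0.1491] yaw_y 1.0849 tilt [ 0.002 -0.002 -1.   ] F [-1.12 -5.93  4.45] T [-1.085  0.142  0.052] q6 -1.298 op 10.8 gf 59.7
```

>>> jog_arm([
  [[0, 0, 0, 0, 0, 0.025, 0], [0, 0, 0, 0, 0, 0.025, 0], [0, 0, 0, 0, 0, 0.025, 0], [0, 0, 0, 0, 0, 0.025, 0], [0, 0, 0, 0, 0, 0.025, 0], [0, 0, 0, 0, 0, 0.025, 0], [0, 0, 0, 0, 0, 0.025, 0], [0, 0, 0, 0, 0, 0.025, 0], [0, 0, 0, 0, 0, 0, 0], [0, 0, 0, 0, 0, 0, 0]],
])

```text
time_s: 7.25
eef_pos: [0.5381, 0.0031, 0.1491]
eef_rot: [0.001, 0.336, 0.942, -0.001]
wrist_force: [-0.7, -6.9, 5.6]
opening: 0.125
grasp_force: 59.8
```

```bash
python3 st.py
```

```text
t 7.25 p [0.5381 0.0031 0.1491] yaw_y 0.8857 tilt [ 0.001 -0.003 -1.   ] F [-0.72 -6.87  5.58] T [-1.242  0.174  0.488] q6 -1.098 op 10.7 gf 59.8
```

>>> jog_arm([
  [[0, 0, 0, 0, 0, -0.1, 0], [0, 0, 0, 0, 0, -0.1, 0], [0, 0, 0, 0, 0, -0.1, 0], [0, 0, 0, 0, 0, -0.1, 0], [0, 0, 0, 0, 0, -0.1, 0], [0, 0, 0, 0, 0, -0.1, 0], [0, 0, 0, 0, 0, -0.1, 0], [0, 0, 0, 0, 0, -0.1, 0], [0, 0, 0, 0, 0, -0.1, 0], [0, 0, 0, 0, 0, -0.1, 0]],
])

```text
time_s: 8.25
eef_pos: [0.5381, 0.004, 0.1491]
eef_rot: [0.001, -0.158, 0.987, -0.001]
wrist_force: [-0.5, -2.9, 5.2]
opening: 0.125
grasp_force: 59.7
```

>>> jog_arm([
  [[0, 0, 0, 0, 0, -0.1, 0], [0, 0, 0, 0, 0, -0.1, 0], [0, 0, 0, 0, 0, -0.1, 0], [0, 0, 0, 0, 0, -0.1, 0], [0, 0, 0, 0, 0, -0.1, 0], [0, 0, 0, 0, 0, -0.1, 0], [0, 0, 0, 0, 0, -0.1, 0], [0, 0, 0, 0, 0, -0.08, 0], [0, 0, 0, 0, 0, 0, 0], [0, 0, 0, 0, 0, 0, 0]],
])

```text
time_s: 9.25
eef_pos: [0.5376, 0.0046, 0.149]
eef_rot: [0.0, -0.52, 0.854, -0.0]
wrist_force: [-2.5, -1.4, 6.9]
opening: 0.127
grasp_force: 60.0
```

```bash
python3 st.py
```

```text
t 9.25 p [0.5376 0.0046 0.149 ] yaw_y 2.6652 tilt [ 0. -0. -1.] F [-2.55 -1.36  6.94] T [-0.21   0.472  0.011] q6 -2.878 op 10.9 gf 60.0
```

>>> jog_arm([
  [[0, 0, 0, 0, 0, 0, 35], [0, 0, 0, 0, 0, 0, 35], [0, 0, 0, 0, 0, 0, 35], [0, 0, 0, 0, 0, 0, 35], [0, 0, -5, 0, 0, 0, 35], [0, 0, -20, 0, 0, 0, 35], [0, 0, -25, 0, 0, 0, 35], [0, 0, -25, 0, 0, 0, 35], [0, 0, -25, 0, 0, 0, 35], [0, 0, 0, 0, 0, 0, 35]],
])

```text
time_s: 10.25
eef_pos: [0.5398, 0.0041, 0.2527]
eef_rot: [0.003, -0.52, 0.854, -0.003]
wrist_force: [1.2, 0.2, 0.1]
opening: 0.413
grasp_force: 0.0
```

```bash
python3 - <<'E'
import st
from h import *
c=ctrl.camera("wrist");cv2.imwrite("pics/w3.png",c["frame"]);P=wpts(c);M=masks(c["frame"])
m=M["blue"]&(P[...,2]>.168)&(P[...,2]<.18)&(abs(P[...,1])<.05)&(abs(P[...,0]-.53)<.05)
q=P[m];print(len(q),cv2.minAreaRect((q[:,:2]*1000).astype(np.float32)) if len(q) else 0)
m=M["red"]&(P[...,2]>.18)&(P[...,2]<.23)&(abs(P[...,1]+.09)<.05)
q=P[m]; A=np.c_[2*q,np.ones(len(q))];s=np.linalg.lstsq(A,(q**2).sum(1),rcond=None)[0];print(len(q),q.min(0),q.max(0),s,np.sqrt(s[3]+s[:3]@s[:3]))
d=dict(np.load("w0.npz"));P=wpts(d);m=masks(d["frame"])["red"]&(P[...,2]>.18)&(P[...,2]<.23)&(abs(P[...,1]+.09)<.05)
q=P[m]; A=np.c_[2*q,np.ones(len(q))];s=np.linalg.lstsq(A,(q**2).sum(1),rcond=None)[0];print(len(q),s,np.sqrt(s[3]+s[:3]@s[:3]))
E
```

```text
t 10.25 p [0.5398 0.0041 0.2527] yaw_y 2.6651 tilt [ 0.007 -0.001 -1.   ] F [1.2  0.17 0.12] T [-0.045  0.016  0.026] q6 -2.878 op 35.2 gf 0.0
208 ((533.955810546875, -1.091202735900879), (24.54947280883789, 9.2238187789917), 62.57295608520508)
1244 [ 0.50318745 -0.1067716   0.20248987] [ 0.52699817 -0.08411093  0.21384263] [ 0.51531154 -0.0953955   0.2003768  -0.31464749] 0.0122336269562217
541 [ 0.51611911 -0.09383852  0.20036929 -0.31520596] 0.011247168351284533
```

View pics/w3.png

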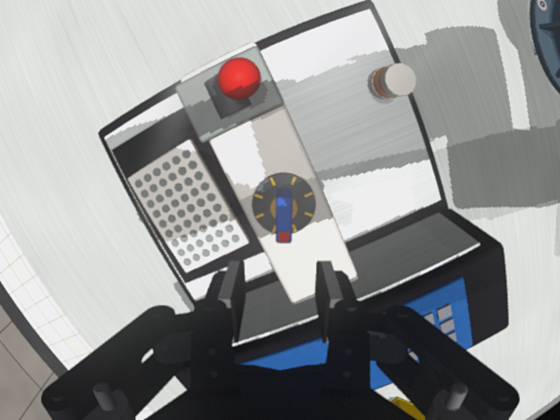

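>>> jog_arm([
  [[0, 0, 0, 0, 0, 0.143, 35], [0, 0, 0, 0, 0, 0.143, 20], [0, 0, 0, 0, 0, 0.143, 0], [0, 0, 0, 0, 0, 0.143, 0], [0, 0, 0, 0, 0, 0.143, 0], [0, 0, 0, 0, 0, 0.143, 0], [0, 0, 0, 0, 0, 0.143, 0], [0, 0, 0, 0, 0, 0.143, 0], [30, 0, 0, 0, 0, 0, 0], [40, 0, 0, 0, 0, 0, 0]],
])

```text
time_s: 11.3
eef_pos: [0.4668, 0.008, 0.2465]
eef_rot: [-0.001, 0.025, 1.0, 0.0]
wrist_force: [1.0, 0.2, 0.6]
opening: -0.004
grasp_force: 0.0
```

>>> jog_arm([
  [[0, -25, 0, 0, 0, 0, 0], [0, -26, 0, 0, 0, 0, 0], [0, -26, 0, 0, 0, 0, 0], [0, -26, 0, 0, 0, 0, 0], [0, 0, 15, 0, 0, 0, 0], [0, 0, 16, 0, 0, 0, 0], [0, 0, 16, 0, 0, 0, 0], [0, 0, 16, 0, 0, 0, 0], [0, 0, 0, 0, 0, 0, 0], [0, 0, 0, 0, 0, 0, 0]],
])

```text
time_s: 12.3
eef_pos: [0.4619, -0.0946, 0.1846]
eef_rot: [-0.001, 0.025, 1.0, 0.0]
wrist_force: [-0.3, -0.0, -0.3]
opening: 0.002
grasp_force: 0.0
```

```bash
python3 - <<'E'
import st
from h import *
c=ctrl.camera("side");cv2.imwrite("pics/s1.png",cv2.resize(c["frame"][120:330,170:450],None,fx=2.5,fy=2.5))
E
```

```text
t 12.3 p [ 0.4619 -0.0946  0.1846] yaw_y 1.5211 tilt [-0.002  0.001 -1.   ] F [-0.29 -0.01 -0.27] T [-0.016 -0.033  0.01 ] q6 -1.976 op 0.2 gf 0.0
```

View pics/s1.png

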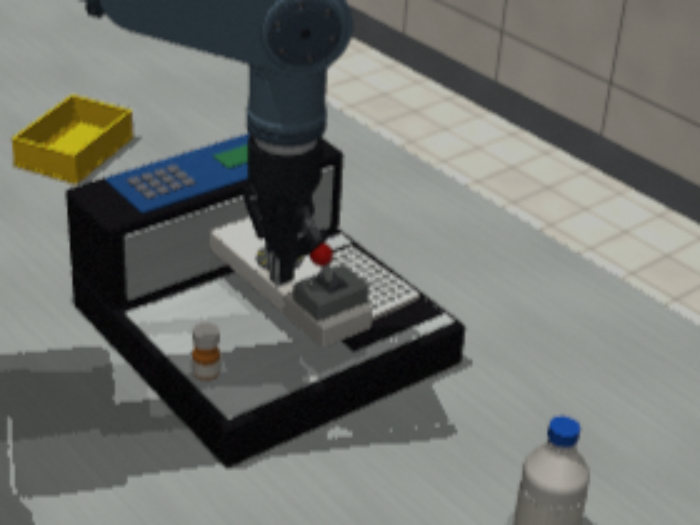

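>>> jog_arm([
  [[-7, 0, 0, 0, 0, 0, 0], [-7, 0, 0, 0, 0, 0, 0], [-7, 0, 0, 0, 0, 0, 0], [-7, 0, 0, 0, 0, 0, 0], [-7, 0, 0, 0, 0, 0, 0], [-7, 0, 0, 0, 0, 0, 0], [-7, 0, 0, 0, 0, 0, 0], [-7, 0, 0, 0, 0, 0, 0], [-7, 0, 0, 0, 0, 0, 0], [0, 0, 0, 0, 0, 0, 0]],
])

```text
time_s: 13.35
eef_pos: [0.5263, -0.0981, 0.1852]
eef_rot: [0.0, 0.025, 1.0, -0.0]
wrist_force: [0.2, -0.4, -0.6]
opening: 0.003
grasp_force: 0.0
```

>>> jog_arm([
  [[-1, 0, 0, 0, 0, 0, 0], [-1, 0, 0, 0, 0, 0, 0], [-1, 0, 0, 0, 0, 0, 0], [-1, 0, 0, 0, 0, 0, 0], [0, 0, 0, 0, 0, 0, 0], [0, 0, 0, 0, 0, 0, 0], [0, 0, 0, 0, 0, 0, 0], [0, 0, 0, 0, 0, 0, 0], [0, 0, 0, 0, 0, 0, 0], [0, 0, 0, 0, 0, 0, 0]],
])

```text
time_s: 14.35
eef_pos: [0.5294, -0.0982, 0.1853]
eef_rot: [-0.0, 0.025, 1.0, 0.0]
wrist_force: [-2.7, 0.1, -2.0]
opening: 0.001
grasp_force: 0.7
```

>>> jog_arm([
  [[-1, 0, 0, 0, 0, 0, 0], [-1, 0, 0, 0, 0, 0, 0], [-1, 0, 0, 0, 0, 0, 0], [0, 0, 0, 0, 0, 0, 0], [0, 0, 0, 0, 0, 0, 0], [0, 0, 0, 0, 0, 0, 0], [0, 0, 0, 0, 0, 0, 0], [0, 0, 0, 0, 0, 0, 0], [0, 0, 0, 0, 0, 0, 0], [0, 0, 0, 0, 0, 0, 0]],
])

```text
time_s: 15.35
eef_pos: [0.5322, -0.0984, 0.1852]
eef_rot: [-0.0, 0.025, 1.0, 0.0]
wrist_force: [-3.6, 0.3, -0.7]
opening: 0.002
grasp_force: 2.0
```

>>> jog_arm([
  [[-1, 0, 0, 0, 0, 0, 0], [-1, 0, 0, 0, 0, 0, 0], [0, 0, 0, 0, 0, 0, 0], [0, 0, 0, 0, 0, 0, 0], [0, 0, 0, 0, 0, 0, 0], [0, 0, 0, 0, 0, 0, 0], [0, 0, 0, 0, 0, 0, 0], [0, 0, 0, 0, 0, 0, 0], [0, 0, 0, 0, 0, 0, 0], [0, 0, 0, 0, 0, 0, 0]],
])

```text
time_s: 16.35
eef_pos: [0.5325, -0.0983, 0.1851]
eef_rot: [-0.002, 0.025, 1.0, 0.0]
wrist_force: [-11.9, -0.6, 4.9]
opening: 0.001
grasp_force: 5.9
```

Stop felt (12 N). Retreat and check.

>>> jog_arm([
  [[5, 0, 0, 0, 0, 0, 0], [10, 0, 0, 0, 0, 0, 0], [15, 0, 0, 0, 0, 0, 0], [20, 0, 0, 0, 0, 0, 0], [20, 0, 0, 0, 0, 0, 0], [0, 0, -20, 0, 0, 0, 0], [0, 0, -25, 0, 0, 0, 0], [0, 0, -25, 0, 0, 0, 0], [0, 0, 0, 0, 0, 0, 0], [0, 0, 0, 0, 0, 0, 0]],
])

```text
time_s: 17.35
eef_pos: [0.4648, -0.0951, 0.2559]
eef_rot: [0.001, 0.025, 1.0, -0.0]
wrist_force: [-0.3, -0.5, -0.1]
opening: -0.0
grasp_force: 0.0
```

```bash
python3 - <<'E'
import st
from h import *
for n in("scene","side"):
    c=ctrl.camera(n);P=pts(c);M=masks(c["frame"])
    q=P[M["red"]&(P[...,2]>.18)&(P[...,2]<.23)&(abs(P[...,1]+.09)<.05)];print(n,len(q),q.mean(0).round(4),q.min(0).round(3),q.max(0).round(3))
    q=P[M["blue"]&(P[...,2]>.165)&(P[...,2]<.18)&(abs(P[...,1])<.05)&(abs(P[...,0]-.53)<.05)];print(len(q),cv2.minAreaRect((q[:,:2]*1000).astype(np.float32)))
    x=cv2.resize(c["frame"][100:310,170:450],None,fx=2,fy=2);cv2.imwrite(f"pics/end_{n}.png",x)
E
```

```text
t 17.35 p [ 0.4648 -0.0951  0.2559] yaw_y 1.521 tilt [ 0.003 -0.001 -1.   ] F [-0.26 -0.51 -0.13] T [0.043 0.007 0.035] q6 -1.974 op -0.0 gf 0.0
scene 37 [ 0.5605 -0.0902  0.2028] [ 0.55  -0.101  0.192] [ 0.569 -0.082  0.212]
24 ((538.264892578125, 4.805515289306641), (34.80889129638672, 9.290395736694336), 56.78026580810547)
side 57 [ 0.5493 -0.102   0.2008] [ 0.541 -0.114  0.189] [ 0.56  -0.088  0.208]
23 ((532.1336059570312, -1.506185531616211), (31.500898361206055, 11.618155479431152), 62.70400619506836)
```

View pics/end_scene.png

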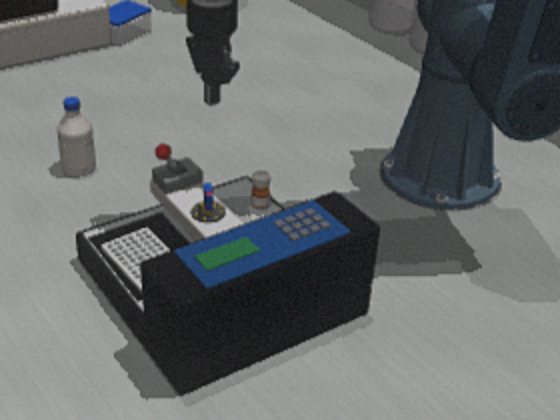

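The ball (crop 163,151) leans to the far side, 40 mm from where it started. The wing (208,195) stands at about 60°, and the gripper is clear of everything.

```bash
python3 -c "
from bench import ctrl
print(ctrl.hand_in())"
```

```text
the job is handed in; nothing more can be done
None
```

I handed the job in at about 17 s of the 72 s allowed, but no verdict came back: the screw bottomed at an estimated 0.4–0.45 N m on its seat (limit 0.6) and was backed off about 90°, the lock lever was pushed to its end stop, and the arm was left clear.

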